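# Scan the sample plate's barcode at the measuring station

## Robot

A 6-joint arm with a two-finger parallel gripper is mounted at the origin on the work surface. World frame = base frame: x ahead of the robot, y to its left, z up, the work surface at z = 0. Lengths are in m, angles in degrees, forces in N, time in s.
With the tool pointing down it reaches from about 0.4 to 0.825 m from the base axis. Payload 7 kg.
Tool frame: the origin (TCP) lies between the finger pads; the fingertips stand 22 mm ahead of it and the grasp point (between the pads) lies 3 mm ahead of it; z points along the fingers, y is the line along which they close (so a half turn about z gives the same grasp; the last joint's range is limited). The gripper opens to 88 mm and grips with 3 to 60 N. Pads are 19 mm wide; open, the fingers measure 130 mm over their backs; the gripper's body (78 mm by 193 mm) begins 47 mm behind the grasp point.
Start: joints at [85.606, 20.546, 0.682, 0, -70.136, -16.507], TCP at [0.241, 0.631, 0.249] pointing down, gripper open.
Joint ranges: [-176.03, 176.03], [-82.01, 121.73], [-58.28, 71.71], [-173.87, 95.51], [-174.79, -0.11], [-173.66, 173.66]. Speed limits (degrees/s): [136.94, 136.94, 172.46, 180, 180, 180].

## Interface

Orientations are given as [roll, pitch, yaw] about the fixed x, y, z axes, in that order (R = Rz(yaw) Ry(pitch) Rx(roll)).
In Python, from plant import r, vision gives the robot as it stands.
- The arm moves only by the shell command python3 -m pendant 'ROWS' [FORCE]. ROWS is JSON, a list that holds one entry, the list of rows, each a list of 7 numbers: the shift along the tool's x, y, z scaled (see below), then the turn, a rotation vector about the tool's x, y, z scaled (see below), then the opening, from -1 (shut) to 1 (fully open). In form: [[[x, y, z, wx, wy, wz, fingers], ...]]. A call has exactly 8 rows; each row shifts and turns the commanded pose from where the row before left it, along the tool's axes as they then stand; what a row does not reach is not made up. The controller multiplies each number of a shift by 20 mm and each number of a turn by 4 degrees. A row lasts 1/10 s, in which the tool goes at most 50 mm and 8.59 degrees, less where a joint would pass 70% of its speed; a pose out of reach is approached as far as the arm can. A call with a number of a shift or a turn outside -1 to 1 is refused whole. A call with a gripper value outside its range is refused whole. The fingers move at their own pace and stop on an object; FORCE is the grip in N (left out, the last holds). Time passes only in rows, so rows that do not move let the fingers close, or fill a call up. It gives the time, the measured TCP pose, the force, the opening and the grip force at its end, in the units of the state.
- r.get_state(): the state, without advancing time (a new reading comes with each control period).
- vision.capture(name): name is "scene" or "side" or "wrist"; returns a dict with "frame" (480x640x3 uint8, blue, green, red), "depth" (480x640 float32, m along the optical axis (not along the pixel's ray), 0 where there is no reading), "camera_matrix" (3x3 intrinsics, pixels), "extrinsics" (4x4, takes a point from world to camera coordinates); the wrist camera has in their place "hand_eye" (4x4, takes a point from camera to tool coordinates, whose origin is the TCP and whose axes are the flange's). Camera axes: x right, y up, looking along -z (the intrinsics and any distortion apply to the point x, -y, -z); pixel columns grow to the right and rows downward; lengths in m; the calibration is good to about 2 mm. A picture is of the moment at which its call begins: read the wrist's pose just before it.
- r.close_job(): hands the job in; it is judged then, once.
The state is a dict: "time_s": time; "joints": joint angles; "qd": joint speeds; "joint_torque": joint torques, N m; "tcp_pos": TCP position; "eef_rot": TCP orientation; "contact_force": force on the tool from outside, world axes, zero at the start; "moment": the same for the moment, N m; "gripper_width": finger opening in m; "gripper_force": force on a finger pad.
Only numpy, scipy, OpenCV 4.12 (cv2) and the standard library are available. Lean on these libraries where they do the work, as an engineer would, in place of code of your own. Each camera call takes 0.05 s, during which the arm holds its last target. There are 200 camera calls.

## Task

The hand scanner stands nose up in its tilted charging cradle with its handle sunk in the cup, so only its head can be gripped: draw it out, lay it down flat in the middle of the black rubber pad and let go, then take it again by the handle. Point its window squarely at the middle of the barcode label on the slanted sample plate, about 9 cm away, and hold it steady there for a good second without touching the plate. Then lay it flat on the middle of the pad again and let go; lay it down, never drop it, and leave the other things on the table where they are.

Things in the scene. Friction and masses are not known exactly. Their poses are not given: they have to be found in the camera images.
- scanner: Loose straight grey scanner, 175 mm, 0.18-0.36 kg. x: handle to nose, the beam; y across; z its top (black trigger). Origin: on the flat underside where handle meets head. Handle x -115..0, 34 wide, z 0..34 mm. White head x 0..60, 46 wide, z 0..50 mm. Underside flush. Mass centre x -14, z 21 mm. Starts in the cradle, nose up at 45 degrees, top up; only the head and 12 mm of handle show.
- window (a point): Centre of the scanner's dark window, the nose face of the head, at (60, 0, 25) mm in the scanner's frame; axes as the scanner's. It reads a label 60 to 120 mm in front of it along x.
- scanner_mid (a point): Middle of the scanner's length, at (-27.5, 0, 20) mm in its frame.
- cradle: Fixed charging cradle, foot 150 x 90 mm, 125 mm high; origin centre of underside. Its square cup (40 x 40 mm inside, walls 5) slopes up along the cradle's +x at 45 degrees; the handle rests on its lower wall and bottom, with 6 mm play above, 3 mm each side. Draw the scanner out 110 mm or more along its own x. Seated scanner's origin: (40, 0, 105) mm in the cradle's frame.
- pad: Fixed black rubber pad, 260 (x) x 170 (y) x 6 mm; origin at the centre of its underside, its top 6 mm above.
- sample: Fixed copper sample plate, 110 (x) x 90 (y) x 6 mm, on a metal stand (foot 120 x 100 mm), sloping 20 degrees: its lower edge (-x) faces roughly towards the robot. Origin at the centre of its underside, about 54 mm above the table; its z is the plate's normal. It must not be touched.
- label (a point): Middle of the white barcode label (36 x 60 mm, black bars) on the sample plate's upper face, at (0, 0, 7) mm in the plate's frame.
- cleaner: Bystander: white plastic bottle, 52 mm across, 130 mm high, origin under its base.
- weight: Bystander: steel weight with a knob, 48 mm across, 72 mm high, origin under its base.
- driver: Bystander: screwdriver lying down, 170 mm long.
- block: Bystander: white block 70 x 110 x 35 mm carrying an upright copper plate, 75 mm high in all; origin under its base.
- dish: Bystander: steel dish 90 mm across, 30 mm high, origin under its base.
Mind the look-alikes: they are no part of the job. What is shaped like the scanner but purple or yellow is not meant.

How it is judged:
By the outcome, as a careful person would: the job done as asked, in the order asked, and still so for the second after the job is handed in, with the robot touching nothing.
It also fails if it takes over 64 s, if anything falls off the work surface, if the arm or the gripper's body presses on something with over 40 N, if the wrist force passes 120 N, or if a joint passes its speed limit or range.

## Working session

There is one attempt and no reset: what is moved stays moved. The work goes in short steps, Python scripts to look and compute and a shell command to move; the robot and the scene stay as the last step left them, time stands still between calls to the robot, and variables do not carry over. Pictures are saved under pics/ and viewed, at most 12 in all, crops included, and the job is handed in when it is done.

```bash
ls; mkdir -p pics; python3 - <<'E'
from plant import r, vision
import cv2,numpy as np
print(r.get_state())
for n in ("scene","side"):
    c=vision.capture(n); cv2.imwrite(f"pics/{n}0.png",c["frame"]); np.savez(f"{n}0.npz",**{k:v for k,v in c.items()})
    print(n,c["camera_matrix"],c["extrinsics"],c.keys())
E
```

```text
pics
{'time_s': 0.0, 'joints': array([ 8.56046935e+01,  2.05916758e+01,  6.32750823e-01, -2.02270417e-02,
       -7.01356176e+01, -1.65075356e+01]), 'qd': array([-0.01489463,  0.06529231, -0.06084344,  0.1080783 , -0.01085747,
       -0.07804927]), 'joint_torque': array([-6.50894999e-04, -5.82721961e+01,  2.93045551e+01,  6.99691460e+00,
        6.80463592e-03, -1.75280138e-04]), 'tcp_pos': array([0.24068176, 0.63013858, 0.24761183]), 'eef_rot': array([ 1.79903951e+02, -8.63525016e-03, -2.09097236e+01]), 'contact_force': array([0.70255686, 0.08755308, 0.15132001]), 'moment': array([ 0.00832543, -0.01626507,  0.01515458]), 'gripper_force': 0.0, 'gripper_width': 0.0878363607323959}
scene [[453.58245922   0.         324.61928829]
 [  0.         453.58245922 237.85296204]
 [  0.           0.           1.        ]] [[ 0.81084639  0.58510029  0.01363    -0.41682532]
 [-0.41575219  0.55945586  0.71704899  0.1738147 ]
 [ 0.41192019 -0.58708329  0.6968895  -1.83320588]
 [ 0.          0.          0.          1.        ]] dict_keys(['frame', 'depth', 'camera_matrix', 'extrinsics'])
side [[558.53919943   0.         317.92501417]
 [  0.         558.53919943 246.50821122]
 [  0.           0.           1.        ]] [[ 0.94265968 -0.33349079 -0.01328962 -0.52711781]
 [ 0.2718147   0.74399908  0.61039507 -0.15308128]
 [-0.19367367 -0.57900713  0.79198564 -1.45695891]
 [ 0.          0.          0.          1.        ]] dict_keys(['frame', 'depth', 'camera_matrix', 'extrinsics'])
```

View pics/scene0.png

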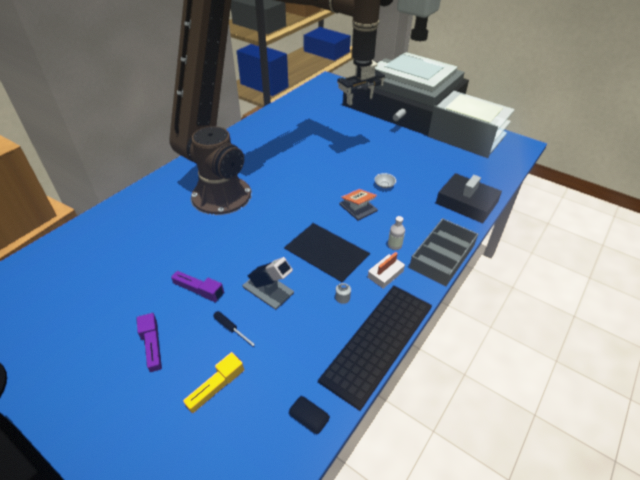

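View pics/side0.png

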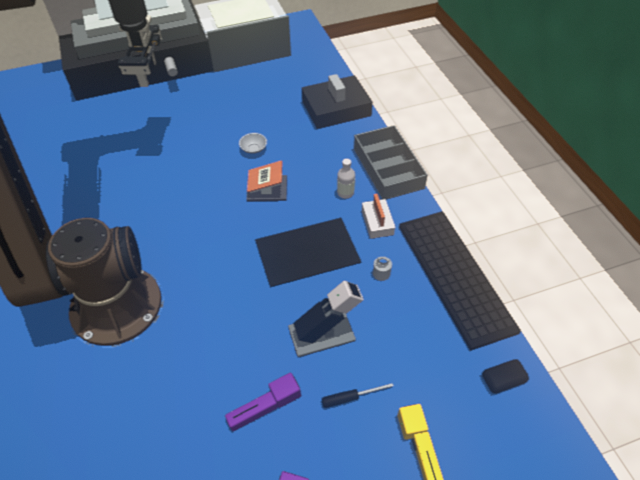

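The scanner is the grey/white one in the cradle: side (345,296), scene (280,268). The look-alikes are the purple ones at side (265,400) and (290,478) and the yellow one at side (420,440), ruled out by their colour and because they lie loose. The pad is at side (307,250) and the sample plate at (267,177). Next I take the measurements and a confirming crop.

```bash
cat > h.py <<'E'
import numpy as np,cv2
from scipy.spatial.transform import Rotation as R
def cloud(c):
    K=c["camera_matrix"];d=c["depth"];v,u=np.mgrid[:480,:640]
    p=np.stack([(u-K[0,2])/K[0,0]*d,-(v-K[1,2])/K[1,1]*d,-d],-1)
    E=np.linalg.inv(c["extrinsics"]); return p@E[:3,:3].T+E[:3,3]
def proj(c,P):
    E=c["extrinsics"];K=c["camera_matrix"];q=np.asarray(P)@E[:3,:3].T+E[:3,3]
    return np.stack([K[0,0]*q[...,0]/-q[...,2]+K[0,2],K[1,1]*-q[...,1]/-q[...,2]+K[1,2]],-1)
def ray(c,uv,z):
    E=np.linalg.inv(c["extrinsics"]);K=c["camera_matrix"];uv=np.asarray(uv,float)
    d=np.stack([(uv[...,0]-K[0,2])/K[0,0],-(uv[...,1]-K[1,2])/K[1,1],-np.ones(uv.shape[:-1])],-1)@E[:3,:3].T
    o=E[:3,3]; return o+d*((z-o[2])/d[...,2])[...,None]
E
python3 - <<'E'
from h import *
out=[]
for n,boxes in (("side",dict(pad=(245,210,370,290),sample=(240,155,295,205),crad=(280,275,370,360))),("scene",dict(pad=(275,215,380,285),sample=(335,180,382,220),crad=(235,250,300,310)))):
    c=dict(np.load(n+"0.npz")); W=cloud(c); f=c["frame"].astype(int); hsv=cv2.cvtColor(c["frame"],cv2.COLOR_BGR2HSV)
    H,S,V=[hsv[...,i].astype(int) for i in range(3)]
    tab=(V>0)&(abs(H-110)<12)&(S>150)
    print(n,"table z",np.median(W[...,2][tab]),np.std(W[...,2][tab]))
    def box(m,b):
        k=np.zeros(m.shape,bool);x0,y0,x1,y1=b;k[y0:y1,x0:x1]=1;m=(m&k).astype(np.uint8)
        _,l,s,_=cv2.connectedComponentsWithStats(m);return l==1+np.argmax(s[1:,4])
    m=box((V<60),boxes["pad"])
    cn=max(cv2.findContours(m.astype(np.uint8),0,1)[0],key=cv2.contourArea)[:,0]
    q=ray(c,cn,0.006)[:,:2]; rc=cv2.minAreaRect((q*1000).astype(np.float32));print("pad",rc,np.median(W[...,2][m]))
    m=box((S>120)&((H<20)|(H>170)),boxes["sample"]); m2=cv2.morphologyEx(m.astype(np.uint8),cv2.MORPH_CLOSE,np.ones((15,15)))>0
    e=cv2.erode(m2.astype(np.uint8),np.ones((3,3)))>0
    P=W[e];P=P[P[:,2]>0.02];ce=P.mean(0);nrm=np.linalg.svd(P-ce)[2][2];nrm*=np.sign(nrm[2]);
    print("sample",ce,nrm,np.degrees(np.arccos(nrm[2])),"az of -x (downhill)",np.degrees(np.arctan2(nrm[1],nrm[0])),np.std((P-ce)@nrm),len(P))
    cn=max(cv2.findContours(m2.astype(np.uint8),0,1)[0],key=cv2.contourArea)[:,0]
    print(" rect", cv2.minAreaRect((ray(c,cn,ce[2])[:,:2]*1000).astype(np.float32)))
    x0,y0,x1,y1=boxes["crad"]; k=np.zeros(tab.shape,bool);k[y0:y1,x0:x1]=1
    m=k&~tab&(W[...,2]>0.004)
    P=W[m]; print("crad",len(P),P.min(0),P.max(0))
    lo=P[(P[:,2]<0.03)];
    print(" foot z hist",np.histogram(lo[:,2],6)," rect",cv2.minAreaRect((lo[:,:2]*1000).astype(np.float32)))
    hd=k&(V>140)&(S<70)&(W[...,2]>.08);Q=W[hd];print(" head",len(Q),Q.mean(0),Q.min(0),Q.max(0))
    out.append(cv2.resize(c["frame"][y0-10:y0+80,x0-10:x0+90],None,fx=4,fy=4,interpolation=2))
cv2.imwrite("pics/crop1.png",np.hstack(out))
E
```

```text
side table z -0.0007856350088459862 0.0809900579935125
pad ((507.75982666015625, -85.77204132080078), (13.62646484375, 2.031067371368408), 2.17146372795105) 0.004004366352823641
sample [0.48312161 0.25422889 0.06661256] [-0.16698609  0.70673144  0.68749278] 46.56803318406109 az of -x (downhill) 103.29399998344009 0.013983567133645076 534
 rect ((482.8625183105469, 255.25570678710938), (123.09918975830078, 80.49777221679688), 1.7912449836730957)
crad 3228 [ 0.25632786 -0.9054862   0.00401811] [ 0.61163731 -0.05807942  1.2403254 ]
 foot z hist (array([262, 593, 253,  29,  13,  22]), array([0.00401811, 0.0083266 , 0.01263509, 0.01694358, 0.02125206,
       0.02556055, 0.02986904]))  rect ((505.44342041015625, -194.8990020751953), (247.5482635498047, 197.70315551757812), 81.22652435302734)
 head 437 [ 0.521967   -0.26901592  0.16807638] [ 0.25632786 -0.9054862   0.13954638] [ 0.56971337 -0.24173147  1.2403254 ]
scene table z 0.0005031820405780874 0.07457770798434843
pad ((527.32666015625, -7.305427551269531), (157.1326446533203, 245.44305419921875), 88.65813446044922) 0.006483845960554957
sample [0.4907114  0.25117811 0.06523957] [-0.31402851  0.11634594  0.94225778] 19.565755425997832 az of -x (downhill) 159.6705922706721 0.0017298072275112085 148
 rect ((490.53204345703125, 254.50576782226562), (104.3819351196289, 66.57695770263672), 73.1043472290039)
crad 1360 [ 0.39721925 -0.92960157  0.00405329] [ 1.16537967 -0.06388215  1.1585896 ]
 foot z hist (array([ 99, 340, 241,  27,  16,  17]), array([0.00405329, 0.00837217, 0.01269106, 0.01700995, 0.02132884,
       0.02564772, 0.02996661]))  rect ((483.59429931640625, -190.4483184814453), (244.26809692382812, 151.5035858154297), 83.95820617675781)
 head 156 [ 0.54641784 -0.27552263  0.17285518] [ 0.50144162 -0.92960157  0.14283768] [ 1.16537967 -0.24425883  1.1585896 ]
```

View pics/crop1.png

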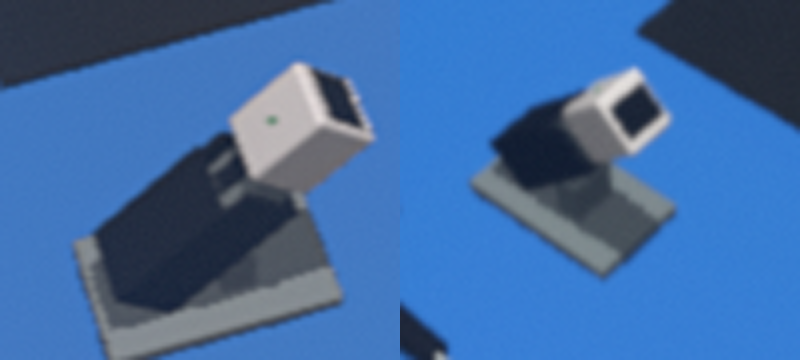

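The crop confirms it: white head with a dark window, nose up toward +x and slightly +y, black trigger cup below. Next is what the wrist camera covers, plus cleaner measurements.

```bash
python3 - <<'E'
from h import *
from plant import r, vision
print([a for a in dir(r) if a[0]!='_'])
c=vision.capture("wrist");print(c["camera_matrix"],c["hand_eye"].round(4))
for n,bx in (("side",(280,275,370,360)),("scene",(235,250,300,310))):
    c=dict(np.load(n+"0.npz")); W=cloud(c); hsv=cv2.cvtColor(c["frame"],cv2.COLOR_BGR2HSV)
    H,S,V=[hsv[...,i].astype(int) for i in range(3)]
    near=lambda xy,rad:(np.hypot(W[...,0]-xy[0],W[...,1]-xy[1])<rad)&(W[...,2]>-.01)&(W[...,2]<.3)
    tab=(abs(H-110)<12)&(S>150)
    m=(near((.52,-.01),.17)&(V<70)&(W[...,2]<.02)).astype(np.uint8)
    cn=max(cv2.findContours(m,0,1)[0],key=cv2.contourArea)[:,0]
    print(n,"pad",cv2.minAreaRect((ray(c,cn,.006)[:,:2]*1000).astype(np.float32)),len(cn))
    x0,y0,x1,y1=bx;k=np.zeros(m.shape,bool);k[y0:y1,x0:x1]=1
    P=W[k&near((.48,-.29),.14)&~tab]
    hd=P[P[:,2]>.105]; foot=P[(P[:,2]>.007)&(P[:,2]<.016)]
    print("foot",cv2.minAreaRect((foot[:,:2]*1000).astype(np.float32)),len(foot))
    Q=W[k&near((.48,-.29),.14)&(V>110)&(S<80)&(W[...,2]>.09)]
    print("head",Q.mean(0),Q.min(0),Q.max(0),len(Q))
E
```

```text
['Unreachable', 'close_job', 'get_state']
[[419.95865241   0.         317.28579568]
 [  0.         419.95865241 238.01366079]
 [  0.           0.           1.        ]] [[ 0.000e+00  9.594e-01  2.819e-01  7.580e-02]
 [ 1.000e+00  2.000e-04 -9.000e-04  7.000e-04]
 [-9.000e-04  2.819e-01 -9.594e-01 -1.360e-01]
 [ 0.000e+00  0.000e+00  0.000e+00  1.000e+00]]
side pad ((525.0668334960938, -6.20611572265625), (164.74435424804688, 251.33029174804688), 88.12613677978516) 323
foot ((474.20123291015625, -263.7800598144531), (89.4935073852539, 150.1876220703125), 86.92922973632812) 910
head [ 0.52577223 -0.27181591  0.15706843] [ 0.48297316 -0.2903381   0.10452327] [ 0.56971337 -0.23876709  0.18330924] 657
scene pad ((526.687744140625, -6.9589691162109375), (159.87338256835938, 250.07765197753906), 88.14691925048828) 167
foot ((474.06805419921875, -263.89581298828125), (92.01691436767578, 153.37362670898438), 89.59956359863281) 575
head [ 0.53928853 -0.27620681  0.16038153] [ 0.49632808 -0.29084462  0.12304952] [ 0.57036711 -0.24425883  0.18410167] 262
```

```bash
python3 -m pendant '[[[0,0,-0.8,0,0,-0.95,1],[0,0,-0.8,0,0,-0.95,1],[0,0,-0.8,0,0,-0.95,1],[0,0,-0.8,0,0,-0.95,1],[0,0,-0.8,0,0,-0.95,1],[1,1,0,0,0,0,1],[1,1,0,0,0,0,1],[1,1,0,0,0,0,1]]]' 30
python3 -c "
from plant import r;print(r.get_state()['joints'].round(2).tolist())"
python3 -m pendant '[[[1,1,0,0,0,0,1],[1,1,0,0,0,0,1],[1,1,0,0,0,0,1],[1,1,0,0,0,0,1],[1,1,0,0,0,0,1],[1,1,0,0,0,0,1],[1,1,0,0,0,0,1],[0,1,0,0,0,0,1]]]'
python3 -m pendant '[[[0,1,0,0,0,0,1],[0,1,0,0,0,0,1],[0,1,0,0,0,0,1],[0,1,0,0,0,0,1],[0,1,0,0,0,0,1],[0,1,0,0,0,0,1],[0,1,0,0,0,0,1],[0,1,0,0,0,0,1]]]'
cat >> h.py <<'E'
def wcap(fn):
    from plant import r,vision
    s=r.get_state();c=vision.capture("wrist");cv2.imwrite(fn,c["frame"])
    T=np.eye(4);T[:3,:3]=R.from_euler('xyz',s["eef_rot"],degrees=True).as_matrix();T[:3,3]=s["tcp_pos"]
    c["extrinsics"]=np.linalg.inv(T@c["hand_eye"]);c["T"]=T;c["joints"]=s["joints"];np.savez(fn.replace("pics/","").replace("png","npz"),**c)
    print(s["joints"].round(2).tolist(),s["tcp_pos"].round(4).tolist(),s["eef_rot"].round(2).tolist());return c
E
python3 -c "
from h import *
wcap('pics/w1.png')"
```

```text
time_s: 0.95
tcp_pos: [0.2991, 0.5679, 0.3282]
eef_rot: [180.0, 0.0, -1.9]
contact_force: [0.6, -0.2, -0.3]
gripper_width: 0.0876
gripper_force: 0.0
[79.61, 15.31, 3.52, -0.01, -78.24, 8.53]
time_s: 1.75
tcp_pos: [0.4349, 0.4029, 0.3277]
eef_rot: [179.9, 0.0, -2.0]
contact_force: [-0.1, -0.1, 0.1]
gripper_width: 0.0877
gripper_force: 0.0
time_s: 2.55
tcp_pos: [0.428, 0.2425, 0.3286]
eef_rot: [-180.0, -0.0, -1.9]
contact_force: [0.7, 1.0, -0.1]
gripper_width: 0.0875
gripper_force: 0.0
[52.49, 0.38, -14.08, 0.0, -75.54, 35.62] [0.428, 0.2425, 0.3286] [-179.99, -0.01, -1.9]
```

View pics/w1.png

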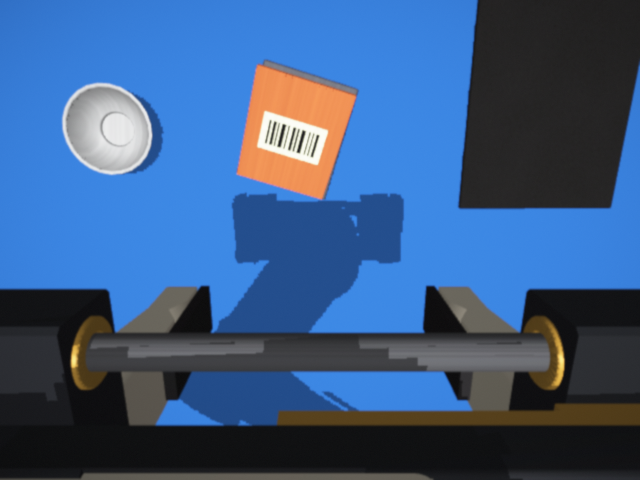

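Wrist view: plate corners around (260,65), (357,92), (325,199), (238,175); label centre near (292,137); pad on the right, bottom edge at row 207. Measure the label and plate here while carrying on to the cradle.

```bash
python3 - <<'E'
from h import *
c=dict(np.load("w1.npz"));W=cloud(c);hsv=cv2.cvtColor(c["frame"],cv2.COLOR_BGR2HSV);H,S,V=[hsv[...,i].astype(int) for i in range(3)]
k=np.zeros(H.shape,bool);k[50:205,225:370]=1
m=(k&(S>150)&(H<20)).astype(np.uint8)
cn=max(cv2.findContours(m,0,1)[0],key=cv2.contourArea);full=cv2.drawContours(m*0,[cn],-1,1,-1)>0
e=cv2.erode(full.astype(np.uint8),np.ones((7,7)))>0
P=W[e];ce=P.mean(0);n=np.linalg.svd(P-ce,full_matrices=False)[2][2];n*=np.sign(n[2])
print("n",n,np.degrees(np.arccos(n[2])),"std",np.std((P-ce)@n),"tabz",np.median(W[300:330,215:230,2]))
lab=full&(S<90)&k;lab=cv2.morphologyEx((full&(m==0)).astype(np.uint8),cv2.MORPH_OPEN,np.ones((3,3)))
lc=max(cv2.findContours(lab,0,1)[0],key=cv2.contourArea);hull=cv2.convexHull(lc);print("label px",cv2.minAreaRect(hull))
E=np.linalg.inv(c["extrinsics"]);K=c["camera_matrix"]
def onpl(uv):
    uv=np.asarray(uv,float).reshape(-1,2);d=np.stack([(uv[:,0]-K[0,2])/K[0,0],-(uv[:,1]-K[1,2])/K[1,1],-np.ones(len(uv))],-1)@E[:3,:3].T;o=E[:3,3]
    return o+d*((ce-o)@n/(d@n))[:,None]
# in-plane frame
x=np.array([-n[0],-n[1],0]);x/=np.linalg.norm(x);x=x-n*(x@n);x/=np.linalg.norm(x);y=np.cross(n,x)
for nm,q in (("plate",cn),("label",hull)):
    q=onpl(q[:,0]);ab=np.stack([(q-ce)@x,(q-ce)@y],-1)*1000
    rc=cv2.minAreaRect(ab.astype(np.float32));print(nm,rc,"centre",ce+(rc[0][0]*x+rc[0][1]*y)/1000)
print("x uphill",x,"az",np.degrees(np.arctan2(x[1],x[0])))
E
for i in 1 2 3; do python3 -m pendant '[[[0,1,0,0,0,0,1],[0,1,0,0,0,0,1],[0,1,0,0,0,0,1],[0,1,0,0,0,0,1],[0,1,0,0,0,0,1],[0,1,0,0,0,0,1],[0,1,0,0,0,0,1],[0,1,0,0,0,0,1]]]' |sed -n 2,3p; done
python3 -c "
from h import *
wcap('pics/w2.png')"
```

```text
n [-0.58357405  0.33697378  0.73884369] 42.36699162942349 std 0.020211905420021402 tabz 0.00024738453538283856
label px ((290.8189392089844, 137.71351623535156), (68.88961791992188, 39.40750503540039), 17.10272979736328)
plate ((-13.050148010253906, 1.5489501953125), (152.51353454589844, 96.37076568603516), 9.785931587219238) centre [0.48084612 0.26836941 0.05435988]
label ((-9.455497741699219, -0.18511199951171875), (52.12562942504883, 70.7441635131836), 15.601422309875488) centre [0.48227898 0.26553964 0.05678223]
x uphill [ 0.63983502 -0.36946061  0.67387685] az -30.003471445698878
tcp_pos: [0.4224, 0.0824, 0.3287]
eef_rot: [-180.0, -0.0, -1.9]
tcp_pos: [0.4167, -0.0774, 0.3286]
eef_rot: [-180.0, -0.0, -1.9]
tcp_pos: [0.4111, -0.2371, 0.3286]
eef_rot: [180.0, -0.0, -1.9]
[-6.14, -1.42, -15.85, 0.0, -75.56, 94.22] [0.4111, -0.2371, 0.3286] [180.0, -0.01, -1.92]
```

View pics/w2.png

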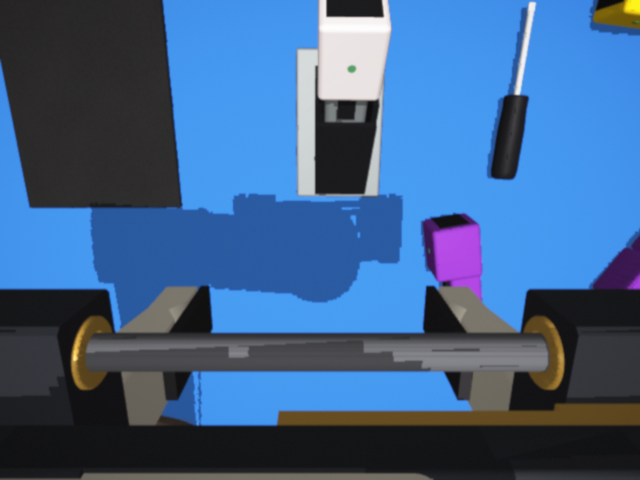

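Wrist view: white head spans columns 318–389 with its rear top edge at row 100; foot columns 297–380 down to row 195; the arm is well behind the cradle. Robust fits follow.

```bash
cat >> h.py <<'E'
def rplane(P):
    rng=np.random.default_rng(0);best=None
    for _ in range(500):
        a,b,d=P[rng.choice(len(P),3,False)];n=np.cross(b-a,d-a);l=np.linalg.norm(n)
        if l<1e-9: continue
        k=abs((P-a)@n/l)<.0025
        if best is None or k.sum()>best.sum():best=k
    Q=P[best];ce=Q.mean(0);n=np.linalg.svd(Q-ce,full_matrices=False)[2][2];return ce,n*np.sign(n[2]),best.mean()
def onpl(c,uv,ce,n):
    E=np.linalg.inv(c["extrinsics"]);K=c["camera_matrix"];uv=np.asarray(uv,float).reshape(-1,2)
    d=np.stack([(uv[:,0]-K[0,2])/K[0,0],-(uv[:,1]-K[1,2])/K[1,1],-np.ones(len(uv))],-1)@E[:3,:3].T;o=E[:3,3]
    return o+d*((ce-o)@n/(d@n))[:,None]
def rect(c,cn,ce,n):
    x=np.array([-n[0],-n[1],0]);x/=np.linalg.norm(x);x=x-n*(x@n);x/=np.linalg.norm(x);y=np.cross(n,x)
    q=onpl(c,cn,ce,n)-ce;rc=cv2.minAreaRect((np.stack([q@x,q@y],-1)*1000).astype(np.float32))
    return rc,ce+(rc[0][0]*x+rc[0][1]*y)/1000,np.degrees(np.arctan2(x[1],x[0]))
E
python3 - <<'E'
from h import *
def ld(f):
    c=dict(np.load(f));hsv=cv2.cvtColor(c["frame"],cv2.COLOR_BGR2HSV);return c,cloud(c),*[hsv[...,i].astype(int) for i in range(3)]
c,W,H,S,V=ld("w1.npz")
k=np.zeros(H.shape,bool);k[50:205,225:370]=1
m=(k&(S>150)&(H<20)).astype(np.uint8);cn=max(cv2.findContours(m,0,1)[0],key=cv2.contourArea);full=cv2.drawContours(m*0,[cn],-1,1,-1)>0
e=(cv2.erode(full.astype(np.uint8),np.ones((7,7)))>0)&(c["depth"]>0)
ce,n,fr=rplane(W[e]);print("plate",ce,n,np.degrees(np.arccos(n[2])),fr,rect(c,cn,ce,n))
lab=cv2.morphologyEx((full&(m==0)).astype(np.uint8),cv2.MORPH_OPEN,np.ones((3,3)))
lc=max(cv2.findContours(lab,0,1)[0],key=cv2.contourArea);print("label",rect(c,cv2.convexHull(lc),ce,n))
c,W,H,S,V=ld("w2.npz")
k=np.zeros(H.shape,bool);k[:101,310:395]=1
m=(k&(V>150)&(S<60)&(c["depth"]>0));P=W[m];P=P[(P[:,2]>.08)&(P[:,2]<.25)]
ce,n,fr=rplane(P);print("headtop",ce,n,np.degrees(np.arccos(n[2])),fr,len(P))
e=abs((W-ce)@n)<.003;e&=k
cn=max(cv2.findContours((e&m).astype(np.uint8),0,1)[0],key=cv2.contourArea);print(rect(c,cn,ce,n))
# rear top edge & foot
print("edge px mid z0,z50",cv2.boundingRect(cn))
k[:]=0;k[40:200,290:385]=1
ft=k&(W[...,2]>.004)&(W[...,2]<.02);P=W[ft];print("foot",cv2.minAreaRect((P[:,:2]*1000).astype(np.float32)),P[:,2].mean(),len(P))
dark=(V<70)&(W[...,2]<.015)&(W[...,2]>-.005)
for f,bx in (("w1",(440,0,640,215)),("w2",(0,0,190,215))):
    c,W,H,S,V=ld(f+".npz");k[:]=0;k[bx[1]:bx[3],bx[0]:bx[2]]=1
    cn=max(cv2.findContours((k&(V<75)).astype(np.uint8),0,1)[0],key=cv2.contourArea)[:,0]
    q=ray(c,cn,.006)[:,:2];a=q[(cn[:,1]>100)];print(f,"pad y range",q[:,1].min(),q[:,1].max(),"near x",q[:,0].min())
E
```

```text
plate [0.48839121 0.26230706 0.06170366] [-0.32089351  0.10912247  0.94080797] 19.81230955683227 0.9923311153716026 (((-4.385387420654297, -0.490966796875), (108.223876953125, 88.1954345703125), 0.20219697058200836), array([0.48432701, 0.26317055, 0.06021728]), np.float64(-18.78102143593555))
label (((-6.392616271972656, -0.153656005859375), (39.519412994384766, 63.02904510498047), 0.21051731705665588), array([0.48264773, 0.26409788, 0.05953695]), np.float64(-18.78102143593555))
headtop [ 0.51940777 -0.26431788  0.16510537] [-0.69314337  0.03376747  0.72000835] 43.94482982272387 0.855353466026081 5828
(((-2.2645187377929688, -0.09870147705078125), (58.994930267333984, 44.641151428222656), 0.7400333881378174), array([ 0.51777443, -0.26433713,  0.16353388]), np.float64(-2.7890411504617014))
edge px mid z0,z50 (318, 23, 73, 77)
foot ((474.11749267578125, -263.03656005859375), (90.37165069580078, 149.6566619873047), 87.31904602050781) 0.011874076543680733 3733
w1 pad y range -0.0882621883611708 0.08473174957132218 near x 0.3949988348458627
w2 pad y range -0.09193213894683422 0.08195351160692282 near x 0.39409802425950624
```

```bash
python3 -m pendant '[[[0,0,0,0,0,0.2,1],[0,0.1,0,0,0.94,0,1],[0,0.1,0,0,0.94,0,1],[0,0.1,0,0,0.94,0,1],[0,0.1,0,0,0.94,0,1],[0,0.1,0,0,0.94,0,1],[0,0.1,0,0,0.94,0,1],[0,0.1,0,0,0.94,0,1]]]' 45 | sed -n 2,3p
python3 -m pendant '[[[0,0.1,0,0,0.94,0,1],[0,0.1,0,0,0.94,0,1],[0,0.1,0,0,0.94,0,1],[0,0.1,0,0,0.94,0,1],[0,0,0,0,0.94,0,1],[-0.8,0,1,0,0,0,1],[-0.8,0,1,0,0,0,1],[-0.8,0,1,0,0,0,1]]]' | sed -n 2,4p
cat >> h.py <<'E'
def go(p,rot=None):
    "remaining shift (units of 20mm, tool axes) and turn (units 4deg) to pose"
    from plant import r
    s=r.get_state();A=R.from_euler('xyz',s["eef_rot"],degrees=True)
    print("t",round(s["time_s"],2),"tcp",s["tcp_pos"].round(4).tolist(),"rot",s["eef_rot"].round(2).tolist(),"j",s["joints"].round(1).tolist(),"w",round(s["gripper_width"],4),"F",s["contact_force"].round(1).tolist())
    print(" shift units",(A.inv().apply(np.array(p)-s["tcp_pos"])/.02).round(2).tolist(), "turn units",None if rot is None else (np.degrees((A.inv()*rot).as_rotvec())/4).round(2).tolist())
def frame(x,zt):
    "tool x, tool z (made orthogonal)"
    z=np.array(zt,float);z/=np.linalg.norm(z);x=np.array(x,float);x-=z*(x@z);x/=np.linalg.norm(x);return R.from_matrix(np.stack([x,np.cross(z,x),z],1))
E
python3 - <<'E'
from h import *
a=np.radians(-2.75);s=.5**.5;c=np.array([np.cos(a),np.sin(a),0]);Z=np.array([0,0,1])
X=s*(c+Z);Zs=s*(Z-c);C=np.array([.5178,-.2643,.1635])
g=C-.010*X-.022*Zs;print(g);go(g,frame(X,-Zs));wcap("pics/w3.png")
E
```

```text
tcp_pos: [0.4109, -0.2493, 0.3289]
eef_rot: [-180.0, -26.5, -2.7]
tcp_pos: [0.4192, -0.2575, 0.2519]
eef_rot: [180.0, -45.2, -2.7]
contact_force: [0.2, -0.2, -0.6]
[ 0.52627551 -0.26470711  0.14087258]
t 6.65 tcp [0.4192, -0.2575, 0.2519] rot [179.98, -45.2, -2.69] j [-23.1, -12.7, -36.5, -33.2, -26.8, 135.0] w 0.0879 F [0.2, -0.2, -0.6]
 shift units [-0.16, 0.11, 7.72] turn units [-0.0, -0.05, 0.01]
[-23.08, -12.7, -36.46, -33.22, -26.78, 134.99] [0.4192, -0.2575, 0.2519] [179.98, -45.2, -2.69]
```

View pics/w3.png

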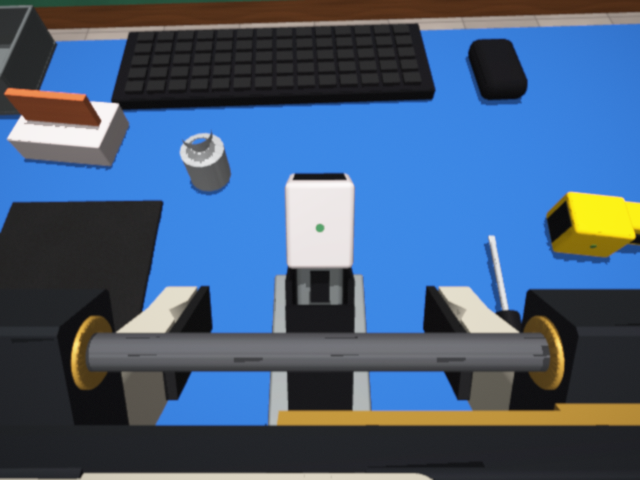

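The head sits centred between the fingers (columns 286–354, face rows 180–268). I check its 3D position from this near view.

```bash
python3 - <<'E'
from h import *
c=dict(np.load("w3.npz"));W=cloud(c);g=c["frame"].min(2)
k=np.zeros(g.shape,bool);k[170:272,275:365]=1;m=k&(g>150)&(c["depth"]>0)
ce,n,fr=rplane(W[m]);e=(m&(abs((W-ce)@n)<.003)).astype(np.uint8)
cn=max(cv2.findContours(e,0,1)[0],key=cv2.contourArea);print(ce,n,fr,rect(c,cn,ce,n))
E
```

```text
[ 0.51721306 -0.26436254  0.16263325] [-0.70088354  0.0326449   0.71252829] 0.9550155118924509 (((-0.5196304321289062, 0.12215042114257812), (57.21294021606445, 44.566585540771484), 0.0011659174924716353), array([ 0.51684889, -0.2642233 ,  0.16226866]), np.float64(-2.66672592539344))
```

```bash
python3 -m pendant '[[[-0.16,0.1,1,0,0,0,1],[0,0,1,0,0,0,1],[0,0,1,0,0,0,1],[0,0,1,0,0,0,1],[0,0,1,0,0,0,1],[0,0,1,0,0,0,1],[0,0,1,0,0,0,1],[0,0,0.7,0,0,0,1]]]' 45
python3 -m pendant '[[[0,0,0,0,0,0,-1],[0,0,0,0,0,0,-1],[0,0,0,0,0,0,-1],[0,0,0,0,0,0,-1],[0,0,0,0,0,0,-1],[0,0,0,0,0,0,-1],[0,0,0,0,0,0,-1],[0,0,0,0,0,0,-1]]]' 45
```

```text
time_s: 7.5
tcp_pos: [0.5271, -0.2647, 0.1411]
eef_rot: [-179.9, -45.1, -2.7]
contact_force: [-1.1, -0.5, 0.3]
gripper_width: 0.0878
gripper_force: 0.0
time_s: 8.3
tcp_pos: [0.5265, -0.2649, 0.1419]
eef_rot: [-180.0, -45.2, -2.7]
contact_force: [-3.4, 2.1, 7.4]
gripper_width: 0.0462
gripper_force: 45.0
```

```bash
python3 -m pendant '[[[1,0,-0.1,0,0,0,-1],[1,0,0,0,0,0,-1],[1,0,0,0,0,0,-1],[1,0,0,0,0,0,-1],[1,0,0,0,0,0,-1],[1,0,0,0,0,0,-1],[1,0,0,0,0,0,-1],[0,0,0,0,0,0,-1]]]' 45
python3 - <<'E'
from h import *
from plant import vision
c=vision.capture("side");cv2.imwrite("pics/s2.png",cv2.resize(c["frame"][180:380,230:450],None,fx=3,fy=3))
go([.576,-.006,.0346],frame([1,np.tan(np.radians(-2)),0],[0,0,-1]))
E
```

```text
time_s: 9.1
tcp_pos: [0.6251, -0.2693, 0.243]
eef_rot: [179.9, -45.2, -2.6]
contact_force: [0.1, 0.3, -3.4]
gripper_width: 0.046
gripper_force: 45.0
t 9.15 tcp [0.6236, -0.2689, 0.2413] rot [-179.98, -45.06, -2.65] j [-12.0, 5.6, -25.0, -24.6, -16.1, 120.4] w 0.0462 F [-0.2, 0.1, -3.6]
 shift units [-9.42, -13.02, 5.19] turn units [0.06, -11.26, -0.15]
```

View pics/s2.png

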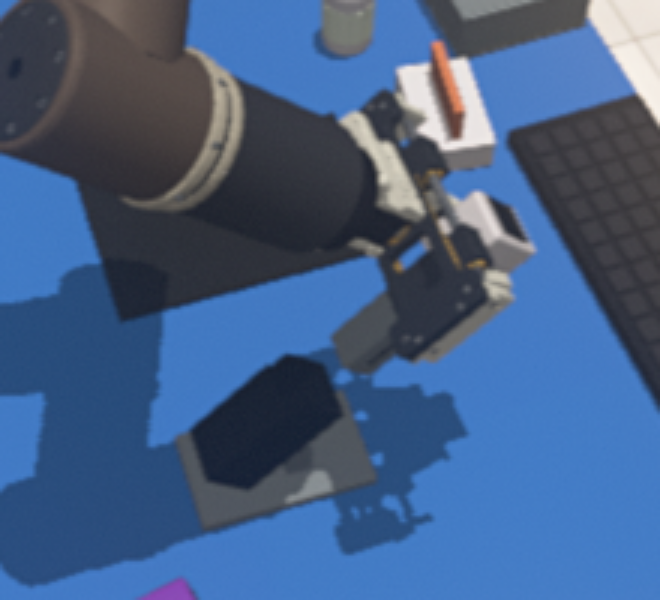

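The scanner is free of the cup, which is empty at crop (265,430). Level it out while crossing to the pad.

```bash
python3 -m pendant '[[[0,-1,0,0,-0.94,0,-1],[0,-1,0,0,-0.94,0,-1],[0,-1,0,0,-0.94,0,-1],[0,-1,0,0,-0.94,0,-1],[0,-1,0,0,-0.94,0,-1],[0,-1,0,0,-0.94,0,-1],[0,-1,0,0,-0.94,0,-1],[0,-1,0,0,-0.94,0,-1]]]' 45 |sed -n 2,3p
python3 -m pendant '[[[0,-1,0,0,-0.94,0,-1],[0,-1,0,0,-0.94,0,-1],[0,-1,0,0,-0.94,0,-1],[0,-1,0,0,-0.94,0,-1],[0,-1,0,0,0,0,-1],[-0.8,0,0.8,0,0,-0.1,-1],[-0.8,0,0.8,0,0,0,-1],[-0.8,0,0.8,0,0,0,-1]]]' |sed -n 2,3p
python3 - <<'E'
from h import *
from plant import vision
go([.576,-.006,.0346],frame([1,np.tan(np.radians(-2)),0],[0,0,-1]))
c=vision.capture("side");cv2.imwrite("pics/s3.png",cv2.resize(c["frame"][150:300,250:450],None,fx=4,fy=4))
E
```

```text
tcp_pos: [0.6287, -0.1141, 0.2401]
eef_rot: [-179.9, -15.5, -2.8]
tcp_pos: [0.5859, -0.0127, 0.1908]
eef_rot: [-179.9, -0.6, -2.3]
t 10.75 tcp [0.5859, -0.0127, 0.1908] rot [-179.88, -0.57, -2.31] j [17.9, 14.4, -16.0, 0.1, -59.0, 69.7] w 0.0457 F [1.1, 0.9, -3.6]
 shift units [-0.58, -0.3, 7.8] turn units [-0.03, -0.14, -0.08]
```

View pics/s3.png

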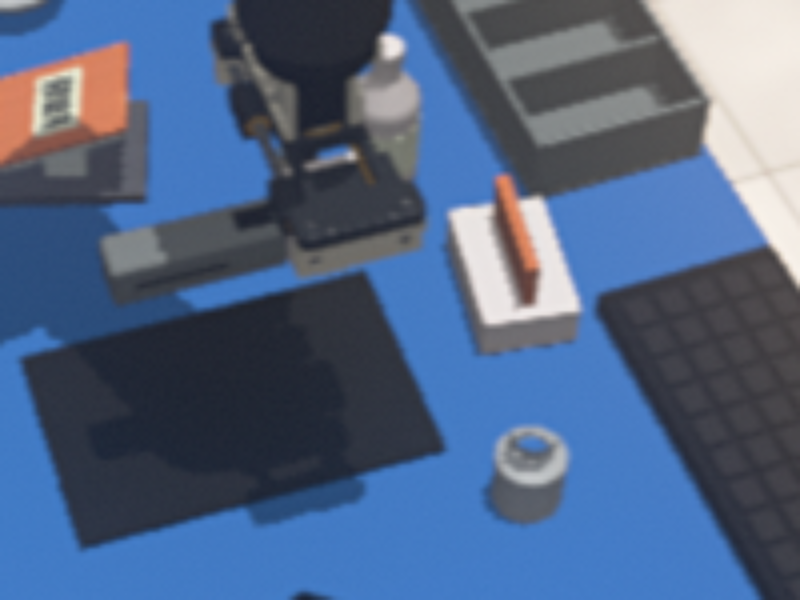

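Scanner held level over the pad. Before descending I check it hasn't slipped, and that the bottle, block and weight clear the gripper body.

```bash
python3 - <<'E'
from h import *
c=dict(np.load("side0.npz"))
print("bottle,block,weight,base",ray(c,[[346,196],[380,232],[382,276]],0).round(3).tolist())
from plant import vision
c=vision.capture("side");W=cloud(c)
k=np.zeros((480,640),bool);k[205:226,275:320]=1;k&=(W[...,2]>.1)&(W[...,2]<.25)
P=W[k];print(P.min(0),P.max(0));ce,n,f=rplane(P);print("handle top plane",ce,n,f,len(P))
E
```

```text
bottle,block,weight,base [[0.703, 0.153, 0.0], [0.744, -0.01, 0.0], [0.688, -0.152, 0.0]]
[ 0.44190309 -0.06851743  0.15486277] [0.55510736 0.0107799  0.2499956 ]
handle top plane [ 0.49987931 -0.02497431  0.17877929] [-0.03646042 -0.99800376  0.05156678] 0.4334705075445816 729
```

```bash
python3 - <<'E'
from h import *
from plant import vision
c=vision.capture("side");W=cloud(c)
k=np.zeros((480,640),bool);k[200:230,270:322]=1;k&=(W[...,2]>.18)&(W[...,2]<.215)&(W[...,1]>-.022)&(W[...,1]<.008)
P=W[k];
for a in np.arange(.44,.56,.015):
    q=P[(P[:,0]>=a)&(P[:,0]<a+.015)];print(round(a,3),len(q),np.median(q[:,2]).round(4) if len(q) else '', q[:,1].min().round(3) if len(q) else '', q[:,1].max().round(3) if len(q) else '')
E
```

```text
0.44 49 0.192 -0.022 0.008
0.455 60 0.1928 -0.021 0.008
0.47 58 0.193 -0.022 0.007
0.485 50 0.193 -0.022 0.007
0.5 51 0.1932 -0.022 0.008
0.515 49 0.1932 -0.021 0.007
0.53 44 0.1947 -0.021 0.006
0.545 28 0.195 -0.022 0.004
0.56 0
```

```bash
python3 -m pendant '[[[-0.3,-0.15,1,0,-0.14,-0.08,-1],[-0.28,-0.15,1,0,0,0,-1],[0,0,1,0,0,0,-1],[0,0,1,0,0,0,-1],[0,0,1,0,0,0,-1],[0,0,1,0,0,0,-1],[0,0,0.8,0,0,0,-1],[0,0,0.3,0,0,0,-1]]]' 45
python3 -m pendant '[[[0,0,0.1,0,0,0,-1],[0,0,0.1,0,0,0,-1],[0,0,0.1,0,0,0,-1],[0,0,0.1,0,0,0,-1],[0,0,0,0,0,0,-1],[0,0,0,0,0,0,-1],[0,0,0,0,0,0,-1],[0,0,0,0,0,0,-1]]]' 45
python3 -c "
from h import *
go([.576,-.006,.0346],frame([1,np.tan(np.radians(-2)),0],[0,0,-1]))"
```

```text
time_s: 11.7
tcp_pos: [0.5763, -0.0067, 0.0492]
eef_rot: [-180.0, -0.0, -2.0]
contact_force: [-0.1, -0.6, -2.8]
gripper_width: 0.046
gripper_force: 45.0
time_s: 12.5
tcp_pos: [0.577, -0.0063, 0.043]
eef_rot: [-180.0, -0.2, -2.0]
contact_force: [0.2, 0.2, -3.1]
gripper_width: 0.0459
gripper_force: 45.0
t 12.5 tcp [0.577, -0.0063, 0.043] rot [-179.95, -0.18, -1.99] j [18.8, 23.6, -25.7, 0.0, -40.6, 69.2] w 0.0459 F [0.2, 0.2, -3.1]
 shift units [-0.05, -0.01, 0.42] turn units [-0.01, -0.04, 0.0]
```

```bash
python3 -m pendant '[[[0,0,0.1,0,0,0,-1],[0,0,0.1,0,0,0,-1],[0,0,0.05,0,0,0,-1],[0,0,0.05,0,0,0,-1],[0,0,0,0,0,0,-1],[0,0,0,0,0,0,-1],[0,0,0,0,0,0,-1],[0,0,0,0,0,0,-1]]]' 45
```

```text
time_s: 13.3
tcp_pos: [0.577, -0.0063, 0.0369]
eef_rot: [-180.0, -0.2, -2.0]
contact_force: [0.3, -0.7, -2.6]
gripper_width: 0.0457
gripper_force: 45.0
```

```bash
python3 -m pendant '[[[0,0,0.05,0,0,0,-1],[0,0,0.05,0,0,0,-1],[0,0,0.05,0,0,0,-1],[0,0,0,0,0,0,-1],[0,0,0,0,0,0,-1],[0,0,0,0,0,0,-1],[0,0,0,0,0,0,-1],[0,0,0,0,0,0,-1]]]' 45
```

```text
time_s: 14.1
tcp_pos: [0.577, -0.0062, 0.0351]
eef_rot: [-180.0, -0.2, -2.0]
contact_force: [-4.9, -0.0, 10.8]
gripper_width: 0.0453
gripper_force: 45.0
```

Laid down: 11 N contact at TCP z 0.035, as predicted. Release and lift. Meanwhile fit the arm's kinematics to see which handle-grasp tilt makes the label pose reachable.

```bash
python3 -m pendant '[[[0,0,0,0,0,0,1],[0,0,0,0,0,0,1],[0,0,0,0,0,0,1],[0,0,0,0,0,0,1],[0,0,-1,0,0,0,1],[0,0,-1,0,0,0,1],[-0.5,0,-1,0,0,0,1],[-1,0,-1,0,0,0,1]]]' 45
cat > kin.py <<'E'
from h import *
from scipy.optimize import least_squares
D=[([85.606,20.546,.682,0,-70.136,-16.507],(.241,.631,.249),(180,0,-20.9)),
([52.49,.38,-14.08,0,-75.54,35.62],(.428,.2425,.3286),(180,0,-1.9)),
([-6.14,-1.42,-15.85,0,-75.56,94.22],(.4111,-.2371,.3286),(180,0,-1.92)),
([-23.08,-12.7,-36.46,-33.22,-26.78,134.99],(.4192,-.2575,.2519),(179.98,-45.2,-2.69)),
([-12,5.6,-25,-24.6,-16.1,120.4],(.6236,-.2689,.2413),(179.98,-45.06,-2.65)),
([17.9,14.4,-16,.1,-59,69.7],(.5859,-.0127,.1908),(-179.88,-.57,-2.31)),
([18.8,23.6,-25.7,0,-40.6,69.2],(.577,-.0063,.043),(-179.95,-.18,-1.99))]
r=lambda a,d:R.from_euler(a,d,degrees=True)
def fk(j,p):
    d1,L2,a3,L3,o,L6,b=p
    A=r('z',j[0]);x=np.array([0,b,d1]);x=A.apply(x)
    A=A*r('y',j[1]);x=x+A.apply([0,0,L2]);A=A*r('y',-j[2]);x=x+A.apply([L3,0,a3])
    A=A*r('x',S4*j[3]);x=x+A.apply([0,o,0]);A=A*r('y',-j[4]);x=x+A.apply([L6,0,0])
    A=A*r('y',90)*r('z',j6s*j[5]+j60);return x,A   # tool z along forearm x
S4,j6s,j60=1,-1,0
def flange0():
    # tool-down: yaw=j1+j6-90, z down
    pass
E
python3 - <<'E'
import kin;from kin import *
for s4 in (1,-1):
  kin.S4=s4
  for j6s in (1,-1):
    kin.j6s=j6s
    for j60 in (0,90,180,-90):
      kin.j60=j60
      e=[np.degrees((fk(j,[0]*7)[1].inv()*r('xyz',e)).magnitude()) for j,x,e in D]
      if max(e)<30: 
        f=least_squares(lambda p:np.concatenate([fk(j,p)[0]-x for j,x,_ in D]),[.3,.4,0,.4,-.19,.3,0])
        print(s4,j6s,j60,np.round(e,2),f.x.round(4),np.abs(f.fun).max())
E
```

```text
time_s: 14.9
tcp_pos: [0.5474, -0.0053, 0.1142]
eef_rot: [-180.0, -0.2, -2.0]
contact_force: [-0.6, -0.3, 0.1]
gripper_width: 0.0875
gripper_force: 0.0
-1 -1 -90 [0.   0.01 0.01 0.   0.05 0.05 0.09] [ 1.983e-01  6.023e-01  0.000e+00  4.637e-01 -1.920e-01  3.561e-01
  2.000e-04] 0.00044373697314745164
```

```bash
cat >> kin.py <<'E'
S4,j6s,j60=-1,-1,-90
PRM=[.1983,.6023,0,.4637,-.192,.3561,.0002]
LO=np.array([-176.03,-82.01,-58.28,-173.87,-174.79,-173.66]);HI=np.array([176.03,121.73,71.71,95.51,-.11,173.66])
def ik(p,A,seeds):
    best=None
    for s in seeds:
        f=least_squares(lambda j:np.concatenate([(fk(j,PRM)[0]-p)*10,(fk(j,PRM)[1].inv()*A).as_rotvec()]),np.clip(s,LO+1,HI-1),bounds=(LO,HI),x_scale=30)
        if f.cost<1e-7:
            m=min((f.x-LO).min(),(HI-f.x).min())
            if best is None or m>best[1]: best=(f.x,m)
    return best
LAB=np.array([.4835,.2635,.060]);a=np.radians(-18.8);t=np.radians(20)
N=np.array([-np.sin(t)*np.cos(a),-np.sin(t)*np.sin(a),np.cos(t)])
def pose(ori,X,Z,al,gx=-.035,gz=.022):
    "tool pose for scanner origin, axes"
    al=np.radians(al);tz=-Z*np.cos(al)+X*np.sin(al);tx=X*np.cos(al)+Z*np.sin(al)
    return ori+gx*X+gz*Z-.003*tz,frame(tx,tz)
def labelpose(az,al,d=.09,**k):
    X=-N;h=np.array([np.cos(np.radians(az)),np.sin(np.radians(az)),0]);Z=-(h-N*(h@N));Z/=np.linalg.norm(Z)
    ori=LAB+N*d-.060*X-.025*Z
    return pose(ori,X,Z,al,**k)
E
python3 - <<'E'
from kin import *
sd=[[20,10,-20,0,-40,70],[50,0,-30,-50,-50,70],[20,0,-30,50,-60,70],[60,0,-30,-90,-70,90],[0,0,-30,80,-70,90]]
for al in (0,20,30,40):
  for az in range(-90,121,15):
    b=ik(*labelpose(az,al),sd)
    if b: print(al,az,b[0].round(0).astype(int).tolist(),round(b[1],1))
E
```

```text
0 -90 [69, 52, -11, 23, -122, 81] 47.5
0 -75 [74, 51, -22, 31, -116, 82] 36.5
0 -60 [79, 49, -34, 39, -110, 81] 24.7
0 -45 [83, 48, -46, 48, -105, 77] 12.1
0 45 [-17, 50, -55, -113, -104, 122] 3.5
0 60 [-16, 33, -44, -103, -91, 96] 14.3
0 75 [-12, 26, -34, -93, -87, 80] 24.7
0 90 [-6, 25, -24, -83, -88, 68] 34.4
0 105 [-1, 26, -15, -74, -92, 59] 43.7
0 120 [5, 28, -6, -66, -99, 53] 52.6
20 -90 [71, 41, -14, 24, -109, 84] 44.0
20 -75 [76, 40, -25, 32, -103, 86] 33.6
20 -60 [81, 38, -36, 40, -98, 87] 22.2
20 -45 [85, 35, -48, 50, -92, 86] 10.0
20 45 [-14, 9, -55, -118, -66, 85] 3.1
20 60 [-8, 5, -43, -100, -60, 67] 15.2
20 75 [-2, 5, -34, -86, -62, 56] 24.5
20 90 [3, 8, -25, -74, -67, 49] 32.9
20 105 [7, 12, -17, -65, -74, 44] 41.0
20 120 [13, 16, -9, -56, -82, 42] 48.9
30 -90 [72, 35, -17, 24, -102, 85] 41.4
30 -75 [77, 34, -27, 32, -97, 88] 31.7
30 -60 [82, 31, -37, 40, -91, 90] 21.0
30 -45 [85, 28, -49, 51, -86, 91] 9.6
30 45 [1, -7, -48, -113, -37, 61] 10.5
30 60 [8, -6, -39, -91, -38, 45] 19.2
30 75 [10, -3, -32, -77, -46, 37] 25.8
30 90 [12, 1, -26, -66, -55, 34] 32.5
30 105 [15, 6, -19, -57, -64, 34] 39.4
30 120 [19, 11, -12, -49, -74, 34] 46.5
40 -90 [73, 30, -20, 25, -95, 86] 38.4
40 -75 [77, 28, -29, 32, -90, 90] 29.6
40 -60 [81, 25, -38, 40, -85, 94] 19.9
40 -45 [84, 22, -49, 50, -80, 96] 9.5
40 30 [9, -12, -51, -137, -18, 71] 7.0
40 75 [35, -10, -35, -51, -23, 0] 23.2
40 90 [28, -5, -28, -50, -41, 12] 30.3
40 105 [26, 0, -21, -46, -54, 18] 36.8
40 120 [27, 6, -15, -40, -65, 24] 43.3
```

The model fits to 0.4 mm. A straight-down handle grasp with the tool then coming from the right (azimuth ~110°) leaves good joint margins. Check how the scanner lies.

```bash
python3 - <<'E'
from h import *
c=wcap("pics/w4.png")
W=cloud(c);E=c["extrinsics"]
g=c["frame"].astype(int)
m=(W[...,2]>.03)&(W[...,2]<.065)&(c["depth"]>0)&(abs(W[...,0]-.53)<.13)&(abs(W[...,1])<.06)
hz=W[m&(W[...,2]>.05)];print("head top",len(hz),np.percentile(hz,[1,50,99],axis=0).round(4).tolist(),cv2.minAreaRect((hz[:,:2]*1000).astype(np.float32)))
q=W[m&(abs(W[...,2]-.04)<.004)];print("handle top",len(q),np.percentile(q,[1,50,99],axis=0).round(4).tolist(),cv2.minAreaRect((q[:,:2]*1000).astype(np.float32)))
E
```

```text
[19.99, 15.85, -25.68, 0.05, -48.3, 67.98] [0.5474, -0.0053, 0.1142] [-179.97, -0.17, -2.0]
head top 11753 [[0.5548, -0.0295, 0.0519], [0.5857, -0.0073, 0.0558], [0.6127, 0.0151, 0.0575]] ((583.3804321289062, -7.253452301025391), (46.11463165283203, 59.460540771484375), 88.00711059570312)
handle top 6593 [[0.4555, -0.0216, 0.0366], [0.5174, -0.0046, 0.0401], [0.6135, 0.0126, 0.0438]] ((533.390625, -5.310302734375), (37.4821662902832, 161.51625061035156), 87.75039672851562)
```

View pics/w4.png

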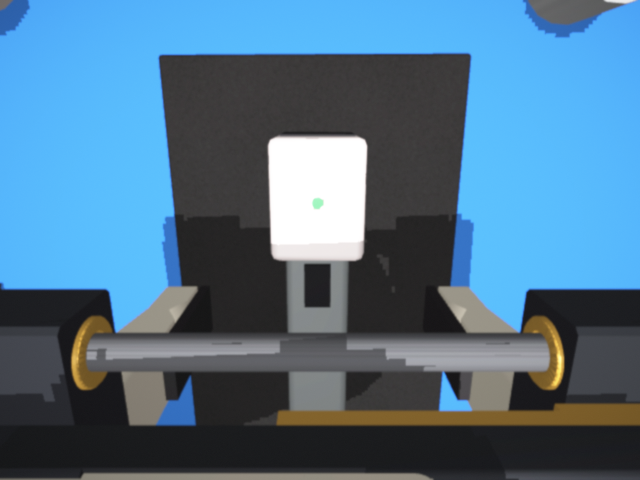

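The scanner lies flat and central: head top centre (0.583,-0.007,0.056), yaw -2°, head at (317,197) and pad edges at columns 160–470. Grasp the handle.

```bash
python3 -m pendant '[[[-0.75,0,0.6,0,0,0,1],[-0.7,0,0.8,0,0,0,1],[0,0,1,0,0,0,1],[0,0,1,0,0,0,1],[0,0,0.6,0,0,0,1],[0,0,0.2,0,0,0,1],[0,0,0,0,0,0,1],[0,0,0,0,0,0,1]]]' 50 | sed -n 2,4p
python3 -m pendant '[[[0,0,0,0,0,0,-1],[0,0,0,0,0,0,-1],[0,0,0,0,0,0,-1],[0,0,0,0,0,0,-1],[0,0,0,0,0,0,-1],[0,0,0,0,0,0,-1],[0,0,0,0,0,0,-1],[0,0,0,0,0,0,-1]]]' 50
python3 - <<'E'
from kin import *
from plant import r as rb
s=rb.get_state();A0=R.from_euler('xyz',s["eef_rot"],degrees=True)
ori=np.array([.5534,-.0063,.006]);g=A0.inv().apply(ori-s["tcp_pos"]);print("tcp",s["tcp_pos"],s["eef_rot"],"scanner origin in tool",g)
for az in (100,110,120,135,150):
    X=-N;h=np.array([np.cos(np.radians(az)),np.sin(np.radians(az)),0]);Z=-(h-N*(h@N));Z/=np.linalg.norm(Z)
    p,A=labelpose(az,0);b=ik(p,A,[s["joints"],[5,28,-6,-66,-99,53]]);v=np.degrees((A0.inv()*A).as_rotvec())
    print(az,p.round(3),"rotvec units",(v/4).round(2),np.linalg.norm(v).round(0),b and (b[0].round(0).tolist(),round(b[1],1)))
E
```

```text
tcp_pos: [0.5185, -0.0041, 0.0302]
eef_rot: [-179.9, -0.2, -2.0]
contact_force: [0.4, -0.1, 0.3]
time_s: 16.55
tcp_pos: [0.518, -0.0042, 0.0297]
eef_rot: [-180.0, -0.2, -2.0]
contact_force: [0.2, 0.5, -0.0]
gripper_width: 0.0337
gripper_force: 50.0
tcp [ 0.51797556 -0.00424365  0.02968771] [-1.79960648e+02 -1.56973228e-01 -1.98840344e+00] scanner origin in tool [0.03540942 0.00084232 0.02378424]
100 [0.424 0.284 0.234] rotvec units [ 16.03 -13.78  12.97] 99.0 ([-3.0, 25.0, -18.0, -77.0, -91.0, 62.0], np.float64(40.6))
110 [0.424 0.284 0.234] rotvec units [ 13.96 -14.6   11.57] 93.0 ([1.0, 27.0, -12.0, -71.0, -94.0, 57.0], np.float64(46.7))
120 [0.424 0.284 0.234] rotvec units [ 11.83 -15.34  10.12] 87.0 ([5.0, 28.0, -6.0, -66.0, -99.0, 53.0], np.float64(52.6))
135 [0.424 0.284 0.234] rotvec units [  8.54 -16.28   7.85] 80.0 ([12.0, 32.0, 3.0, -59.0, -106.0, 48.0], np.float64(61.2))
150 [0.424 0.284 0.234] rotvec units [  5.13 -17.01   5.49] 74.0 ([18.0, 36.0, 11.0, -52.0, -114.0, 45.0], np.float64(60.5))
```

Handle gripped (33.7 mm). Now check the intermediate path for reach.

```bash
python3 - <<'E'
from kin import *
from plant import r as rb
s=rb.get_state();A0=R.from_euler('xyz',s["eef_rot"],degrees=True)
p1,A1=labelpose(135,0);v=(A0.inv()*A1).as_rotvec()
for nm,P in (("rot over pad",np.array([.518,-.004,.25])),("rot over label",np.array([.424,.284,.27]))):
    j=s["joints"];print(nm)
    for f in (0,.25,.5,.75,1):
        b=ik(P,A0*R.from_rotvec(v*f),[j]);print(f,b and (b[0].round(0).tolist(),round(b[1],1)));j=b[0] if b else j
    if nm[4:]=="over pad":
        for f in (.33,.67,1):
            b=ik(P+(p1-P)*f,A1,[j]);print("tr",f,b and (b[0].round(0).tolist(),round(b[1],1)));j=b[0] if b else j
print("world->final tool axes of (p1-[.518,-.004,.25])",(A1.inv().apply(p1-[.518,-.004,.25])/.02).round(2))
E
python3 -m pendant '[[[0,0,-1,0,0,0,-1],[0,0,-1,0,0,0,-1],[0,0,-1,0,0,0,-1],[0,0,-1,0,0,0,-1],[0,0,-1,0,0,0,-1],[0,0,-1,0,0,0,-1],[0,0,-1,0,0,0,-1],[0,0,-1,0,0,0,-1]]]' 50
```

```text
rot over pad
0 ([21.0, 6.0, -19.0, 0.0, -65.0, 67.0], np.float64(39.4))
0.25 ([12.0, 15.0, -3.0, -13.0, -84.0, 71.0], np.float64(54.8))
0.5 ([3.0, 25.0, 8.0, -24.0, -101.0, 70.0], np.float64(63.6))
0.75 ([-3.0, 34.0, 16.0, -35.0, -115.0, 63.0], np.float64(55.6))
1 ([-9.0, 41.0, 20.0, -47.0, -126.0, 53.0], np.float64(48.6))
tr 0.33 ([-3.0, 37.0, 12.0, -50.0, -119.0, 52.0], np.float64(55.6))
tr 0.67 ([4.0, 34.0, 7.0, -54.0, -112.0, 50.0], np.float64(62.3))
tr 1 ([12.0, 32.0, 3.0, -59.0, -106.0, 48.0], np.float64(61.2))
rot over label
0 ([56.0, 4.0, -18.0, 0.0, -68.0, 32.0], np.float64(40.3))
0.25 ([42.0, 10.0, -6.0, -18.0, -79.0, 42.0], np.float64(52.2))
0.5 ([30.0, 16.0, 1.0, -33.0, -91.0, 46.0], np.float64(59.7))
0.75 ([20.0, 23.0, 5.0, -47.0, -101.0, 46.0], np.float64(63.0))
1 ([11.0, 29.0, 4.0, -60.0, -108.0, 44.0], np.float64(62.6))
world->final tool axes of (p1-[.518,-.004,.25]) [-2.36 -6.63 13.44]
time_s: 17.35
tcp_pos: [0.5167, -0.0045, 0.1899]
eef_rot: [-180.0, -0.1, -2.0]
contact_force: [0.8, 0.2, -3.0]
gripper_width: 0.0338
gripper_force: 50.0
```

```bash
python3 -m pendant '[[[0,0,-1,0,0,0,-1],[0,0,-1,0,0,0,-1],[0,0,-1,0,0,0,-1],[0,0,-0.5,0,0,0,-1],[0,0,0,0.5,-0.96,0.46,-1],[0,0,0,0.5,-0.96,0.46,-1],[0,0,0,0.5,-0.96,0.46,-1],[0,0,0,0.5,-0.96,0.46,-1]]]' 50 |sed -n 2,4p
python3 -m pendant '[[[0,0,0,0.5,-0.96,0.46,-1],[0,0,0,0.5,-0.96,0.46,-1],[0,0,0,0.5,-0.96,0.46,-1],[0,0,0,0.5,-0.96,0.46,-1],[0,0,0,0.5,-0.96,0.46,-1],[0,0,0,0.5,-0.96,0.46,-1],[0,0,0,0.5,-0.96,0.46,-1],[0,0,0,0.5,-0.96,0.46,-1]]]' 50 |sed -n 2,4p
python3 -m pendant '[[[0,0,0,0.5,-0.96,0.46,-1],[0,0,0,0.5,-0.96,0.46,-1],[0,0,0,0.5,-0.96,0.46,-1],[0,0,0,0.5,-0.96,0.46,-1],[0,0,0,0.5,-0.96,0.46,-1],[0,0,0,0,0,0,-1],[0,0,0,0,0,0,-1],[0,0,0,0,0,0,-1]]]' 50 |sed -n 2,6p
python3 - <<'E'
from kin import *
from plant import vision
for d in (.12,.09):
    X=-N;h=np.array([np.cos(np.radians(135)),np.sin(np.radians(135)),0]);Z=-(h-N*(h@N));Z/=np.linalg.norm(Z)
    ori=LAB+N*d-.060*X-.025*Z
    A=frame(X,-Z);p=ori-A.apply([.0354,0,.0237]);print(d,p);go(p,A)
c=vision.capture("scene");cv2.imwrite("pics/s5.png",cv2.resize(c["frame"][120:310,260:480],None,fx=3,fy=3))
E
```

```text
tcp_pos: [0.5172, -0.0041, 0.2591]
eef_rot: [-172.7, 15.8, -8.4]
contact_force: [-0.4, 0.2, -3.6]
tcp_pos: [0.5176, -0.0044, 0.2586]
eef_rot: [-161.0, 49.1, -17.1]
contact_force: [0.9, 0.3, -4.2]
tcp_pos: [0.5176, -0.0042, 0.2599]
eef_rot: [-152.5, 69.9, -18.7]
contact_force: [-0.1, 0.3, -3.2]
gripper_width: 0.0337
gripper_force: 50.0
0.12 [0.41292914 0.28816132 0.2620159 ]
t 19.75 tcp [0.5176, -0.0042, 0.2599] rot [-152.53, 69.92, -18.71] j [-9.4, 40.3, 20.6, -47.6, -127.0, 52.7] w 0.0337 F [-0.1, 0.3, -3.2]
 shift units [-3.41, -6.63, 13.62] turn units [0.06, -0.01, 0.02]
0.09 [0.42264234 0.28485468 0.23382512]
t 19.75 tcp [0.5176, -0.0042, 0.2599] rot [-152.53, 69.92, -18.71] j [-9.4, 40.3, 20.6, -47.6, -127.0, 52.7] w 0.0337 F [-0.1, 0.3, -3.2]
 shift units [-1.91, -6.63, 13.62] turn units [0.06, -0.01, 0.02]
```

View pics/s5.png

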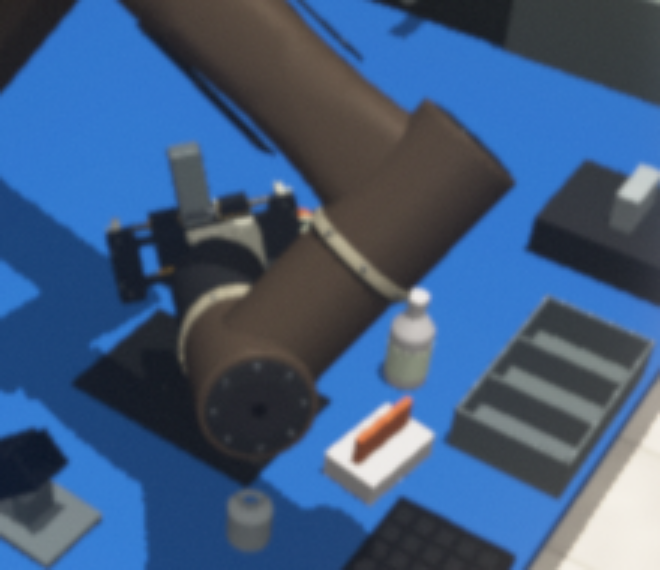

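The scanner hangs nose-down over the pad; the wrist housing passes near the bottle (crop 410,340), so check its height along the way.

```bash
python3 - <<'E'
from kin import *
def pts(j):
    A=r('z',j[0]);x=np.array([0,0,.1983]);A=A*r('y',j[1]);x=x+A.apply([0,0,.6023]);A=A*r('y',-j[2]);f=x+A.apply([.4637,0,0]);A=A*r('x',-j[3]);return f.round(3),(f+A.apply([0,-.192,0])).round(3)
A=R.from_euler('xyz',[-152.53,69.92,-18.71],degrees=True);p0=np.array([.5176,-.0042,.2599]);p1=np.array([.4226,.2849,.2338]);j=[-9.4,40.3,20.6,-47.6,-127,52.7]
for f in (0,.5,1):
    j=ik(p0+(p1-p0)*f,A,[j])[0];print(f,*pts(j),j.round(0))
E
```

```text
0 [ 0.814 -0.135  0.502] [ 0.746 -0.255  0.368] [  -9.   40.   21.  -48. -127.   53.]
0.5 [0.763 0.007 0.492] [ 0.698 -0.111  0.355] [   1.   35.    9.  -52. -116.   51.]
1 [0.708 0.148 0.486] [0.651 0.034 0.342] [  12.   32.    3.  -59. -106.   48.]
```

```bash
python3 -m pendant '[[[-0.25,-0.47,0.97,0.06,0,0,-1],[-0.25,-0.47,0.97,0,0,0,-1],[-0.25,-0.47,0.97,0,0,0,-1],[-0.25,-0.47,0.97,0,0,0,-1],[-0.25,-0.47,0.97,0,0,0,-1],[-0.25,-0.47,0.97,0,0,0,-1],[-0.25,-0.47,0.97,0,0,0,-1],[-0.25,-0.47,0.97,0,0,0,-1]]]' 50 |sed -n 2,4p
python3 -m pendant '[[[-0.25,-0.47,0.97,0,0,0,-1],[-0.25,-0.47,0.97,0,0,0,-1],[-0.25,-0.47,0.97,0,0,0,-1],[-0.25,-0.47,0.97,0,0,0,-1],[-0.2,-0.47,0.97,0,0,0,-1],[-0.2,-0.47,0.97,0,0,0,-1],[0,0,0,0,0,0,-1],[0,0,0,0,0,0,-1]]]' 50 |sed -n 2,6p
python3 - <<'E'
from kin import *
from plant import vision
X=-N;h=np.array([np.cos(np.radians(135)),np.sin(np.radians(135)),0]);Z=-(h-N*(h@N));Z/=np.linalg.norm(Z)
ori=LAB+N*.09-.060*X-.025*Z;A=frame(X,-Z);go(ori-A.apply([.0354,0,.0237]),A)
c=vision.capture("side");np.savez("side5.npz",**c);cv2.imwrite("pics/s6.png",cv2.resize(c["frame"][80:230,190:370],None,fx=4,fy=4))
E
```

```text
tcp_pos: [0.4571, 0.164, 0.2626]
eef_rot: [-152.2, 70.1, -18.7]
contact_force: [-0.2, 0.3, -3.5]
tcp_pos: [0.4133, 0.2878, 0.2627]
eef_rot: [-152.3, 70.1, -18.7]
contact_force: [0.4, -0.6, -3.1]
gripper_width: 0.0336
gripper_force: 50.0
t 21.4 tcp [0.4133, 0.2878, 0.2627] rot [-152.26, 70.09, -18.66] j [11.9, 29.1, 2.7, -59.6, -107.2, 45.4] w 0.0336 F [0.4, -0.6, -3.1]
 shift units [1.52, 0.01, 0.03] turn units [0.01, 0.03, -0.0]
```

View pics/s6.png

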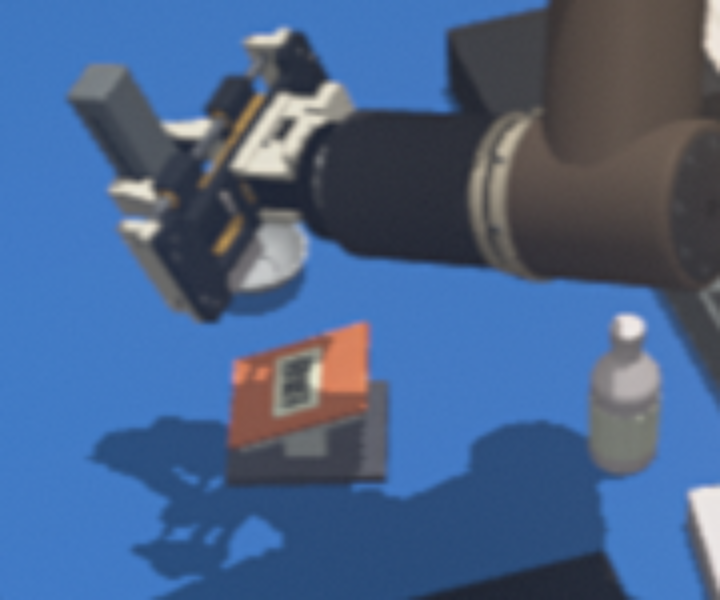

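```bash
python3 -m pendant '[[[0.4,0,0,0,0.03,0,-1],[0.4,0,0,0,0,0,-1],[0.4,0,0,0,0,0,-1],[0.32,0,0,0,0,0,-1],[0,0,0,0,0,0,-1],[0,0,0,0,0,0,-1],[0,0,0,0,0,0,-1],[0,0,0,0,0,0,-1]]]' 50 |sed -n 1,6p
python3 - <<'E'
from kin import *
X=-N;h=np.array([np.cos(np.radians(135)),np.sin(np.radians(135)),0]);Z=-(h-N*(h@N));Z/=np.linalg.norm(Z)
ori=LAB+N*.09-.060*X-.025*Z;A=frame(X,-Z);go(ori-A.apply([.0354,0,.0237]),A)
c=wcap("pics/w5.png");W=cloud(c);T=np.linalg.inv(c["T"]);P=W@T[:3,:3].T+T[:3,3]
g=c["frame"].min(2);m=(g>110)&(abs(P[...,1])<.04)&(P[...,0]>.03)&(P[...,0]<.12)&(P[...,2]<0)&(P[...,2]>-.06)
ce,n,f=rplane(P[m]);e=(m&(abs((P-ce)@n)<.003)).astype(np.uint8);q=P[e>0]
print("head top in tool",len(q),ce,n*np.sign(-n[2]),f,cv2.minAreaRect((q[:,:2]*1000).astype(np.float32)))
# label seen now
hsv=cv2.cvtColor(c["frame"],cv2.COLOR_BGR2HSV);o=((hsv[...,1]>140)&(hsv[...,0]<20)).astype(np.uint8)&(W[...,2]<.1)
if o.sum()>300:
    cn=max(cv2.findContours(o.astype(np.uint8),0,1)[0],key=cv2.contourArea);full=cv2.drawContours(o*0,[cn],-1,1,-1);print("orange",cv2.boundingRect(cn))
    pc,pn,pf=rplane(W[(cv2.erode(full.astype(np.uint8),np.ones((7,7)))>0)&(c["depth"]>0)]);print("plate",pc,pn,N,pf)
E
```

```text
time_s: 22.25
tcp_pos: [0.4237, 0.2838, 0.2345]
eef_rot: [-152.3, 70.0, -18.8]
contact_force: [-1.2, -0.0, -3.3]
gripper_width: 0.0337
gripper_force: 50.0
t 22.25 tcp [0.4237, 0.2838, 0.2345] rot [-152.31, 69.96, -18.8] j [11.6, 31.8, 2.9, -58.7, -106.0, 47.9] w 0.0337 F [-1.2, -0.0, -3.3]
 shift units [0.01, 0.01, 0.08] turn units [-0.01, -0.01, 0.0]
[11.58, 31.82, 2.93, -58.74, -106.03, 47.85] [0.4237, 0.2838, 0.2345] [-152.31, 69.96, -18.8]
head top in tool 38520 [ 0.06858124  0.00094715 -0.02607993] [ 5.91342930e-03 -1.01272911e-04 -9.99982510e-01] 0.9820270615266786 ((66.40345764160156, 0.8768405914306641), (59.2014274597168, 45.511695861816406), 0.11318681389093399)
```

View pics/w5.png

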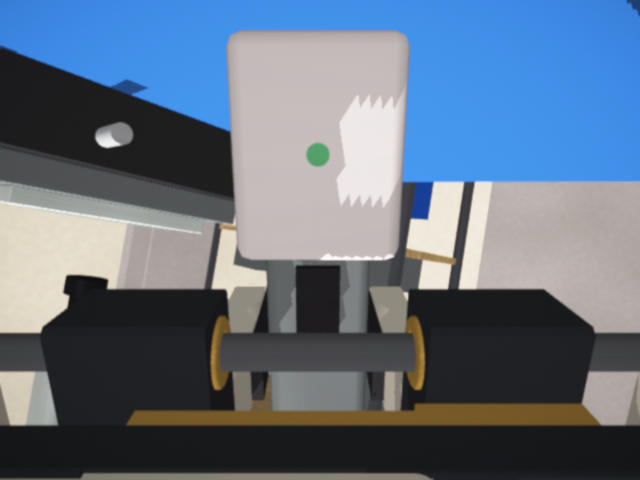

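In hand the head is within 1 mm and 0.4° of the expected pose, with the window 89 mm from the label along its normal. Hold it there for 1.6 s and then retrace to over the pad.

```bash
for i in 1 2; do python3 -m pendant '[[[0,0,0,0,0,0,-1],[0,0,0,0,0,0,-1],[0,0,0,0,0,0,-1],[0,0,0,0,0,0,-1],[0,0,0,0,0,0,-1],[0,0,0,0,0,0,-1],[0,0,0,0,0,0,-1],[0,0,0,0,0,0,-1]]]' 50|sed -n 1,3p; done
python3 -m pendant '[[[-0.5,0,0,0,0,0,-1],[-0.5,0,0,0,0,0,-1],[-0.5,0,0,0,0,0,-1],[0.25,0.47,-0.97,0,0,0,-1],[0.25,0.47,-0.97,0,0,0,-1],[0.25,0.47,-0.97,0,0,0,-1],[0.25,0.47,-0.97,0,0,0,-1],[0.25,0.47,-0.97,0,0,0,-1]]]' 50 |sed -n 2,4p
python3 -m pendant '[[[0.25,0.47,-0.97,0,0,0,-1],[0.25,0.47,-0.97,0,0,0,-1],[0.25,0.47,-0.97,0,0,0,-1],[0.25,0.47,-0.97,0,0,0,-1],[0.25,0.47,-0.97,0,0,0,-1],[0.25,0.47,-0.97,0,0,0,-1],[0.2,0.47,-0.97,0,0,0,-1],[0.2,0.47,-0.97,0,0,0,-1]]]' 50 |sed -n 2,4p
python3 -m pendant '[[[0,0,0,-0.5,0.96,-0.46,-1],[0,0,0,-0.5,0.96,-0.46,-1],[0,0,0,-0.5,0.96,-0.46,-1],[0,0,0,-0.5,0.96,-0.46,-1],[0,0,0,-0.5,0.96,-0.46,-1],[0,0,0,-0.5,0.96,-0.46,-1],[0,0,0,-0.5,0.96,-0.46,-1],[0,0,0,-0.5,0.96,-0.46,-1]]]' 50 |sed -n 2,4p
python3 -m pendant '[[[0,0,0,-0.5,0.96,-0.46,-1],[0,0,0,-0.5,0.96,-0.46,-1],[0,0,0,-0.5,0.96,-0.46,-1],[0,0,0,-0.5,0.96,-0.46,-1],[0,0,0,-0.5,0.96,-0.46,-1],[0,0,0,-0.5,0.96,-0.46,-1],[0,0,0,-0.5,0.96,-0.46,-1],[0,0,0,-0.5,0.96,-0.46,-1]]]' 50 |sed -n 2,4p
python3 -c "
from h import *
go([.5185,-.0052,.0299],frame([1,np.tan(np.radians(-2)),0],[0,0,-1]))"
```

```text
time_s: 23.1
tcp_pos: [0.4237, 0.2838, 0.2341]
eef_rot: [-152.4, 70.0, -18.9]
time_s: 23.9
tcp_pos: [0.4237, 0.2838, 0.2341]
eef_rot: [-152.4, 70.0, -18.9]
tcp_pos: [0.4518, 0.1808, 0.2605]
eef_rot: [-152.4, 70.0, -19.0]
contact_force: [0.1, 0.1, -3.4]
tcp_pos: [0.5104, 0.0147, 0.2602]
eef_rot: [-152.4, 70.0, -18.9]
contact_force: [-1.2, 0.1, -2.2]
tcp_pos: [0.5102, 0.0158, 0.2605]
eef_rot: [-165.3, 36.0, -14.5]
contact_force: [-0.0, -0.3, -3.3]
tcp_pos: [0.5097, 0.0161, 0.2606]
eef_rot: [-178.1, 3.5, -4.0]
contact_force: [-0.5, -0.1, -2.6]
t 27.1 tcp [0.5097, 0.0161, 0.2606] rot [-178.07, 3.51, -3.96] j [21.4, 6.5, -15.1, -3.4, -70.9, 65.7] w 0.0339 F [-0.5, -0.1, -2.6]
 shift units [1.22, 1.42, 11.44] turn units [-0.5, 0.87, -0.5]
```

```bash
python3 -m pendant '[[[0,0,0,-0.5,0.87,-0.5,-1],[0.6,0.5,1,0,0,0,-1],[0.5,0.5,1,0,0,0,-1],[0,0.3,1,0,0,0,-1],[0,0,1,0,0,0,-1],[0,0,1,0,0,0,-1],[0,0,1,0,0,0,-1],[0,0,0,0,0,0,-1]]]' 50 |sed -n 2,4p
python3 -c "
from h import *
go([.5185,-.0052,.0299],frame([1,np.tan(np.radians(-2)),0],[0,0,-1]))"
```

```text
tcp_pos: [0.5285, -0.0112, 0.1377]
eef_rot: [180.0, 0.5, -2.2]
contact_force: [-1.5, 0.0, -3.2]
t 27.9 tcp [0.5285, -0.0112, 0.1377] rot [179.97, 0.45, -2.16] j [20.0, 13.0, -25.9, -0.2, -51.6, 68.0] w 0.0335 F [-1.5, 0.0, -3.2]
 shift units [-0.47, -0.28, 5.39] turn units [0.01, 0.11, -0.04]
```

```bash
python3 -m pendant '[[[-0.25,-0.15,0.9,0,0.11,-0.04,-1],[-0.22,-0.13,1,0,0,0,-1],[0,0,1,0,0,0,-1],[0,0,1,0,0,0,-1],[0,0,0.7,0,0,0,-1],[0,0,0.2,0,0,0,-1],[0,0,0.1,0,0,0,-1],[0,0,0,0,0,0,-1]]]' 50 |sed -n 2,4p
python3 -m pendant '[[[0,0,0.1,0,0,0,-1],[0,0,0.1,0,0,0,-1],[0,0,0.05,0,0,0,-1],[0,0,0.05,0,0,0,-1],[0,0,0,0,0,0,-1],[0,0,0,0,0,0,-1],[0,0,0,0,0,0,-1],[0,0,0,0,0,0,-1]]]' 50 |sed -n 2,4p
python3 -c "
from h import *
go([.5185,-.0052,.0299],frame([1,np.tan(np.radians(-2)),0],[0,0,-1]))"
```

```text
tcp_pos: [0.5226, -0.0042, 0.0429]
eef_rot: [-179.9, -0.4, -1.9]
contact_force: [1.1, -0.1, -3.5]
tcp_pos: [0.5221, -0.0043, 0.0362]
eef_rot: [-179.9, -0.4, -1.9]
contact_force: [0.2, 0.4, -3.7]
t 29.5 tcp [0.5221, -0.0043, 0.0362] rot [-179.95, -0.36, -1.91] j [21.1, 20.0, -33.3, 0.2, -36.3, 66.8] w 0.0339 F [0.2, 0.4, -3.7]
 shift units [-0.18, 0.05, 0.31] turn units [-0.01, -0.09, 0.02]
```

```bash
python3 -m pendant '[[[-0.18,0.05,0,0,-0.09,0,-1],[0,0,0.1,0,0,0,-1],[0,0,0.1,0,0,0,-1],[0,0,0.05,0,0,0,-1],[0,0,0,0,0,0,-1],[0,0,0,0,0,0,-1],[0,0,0,0,0,0,-1],[0,0,0,0,0,0,-1]]]' 50 |sed -n 2,4p
python3 -m pendant '[[[0,0,0.05,0,0,0,-1],[0,0,0.05,0,0,0,-1],[0,0,0,0,0,0,-1],[0,0,0,0,0,0,-1],[0,0,0,0,0,0,-1],[0,0,0,0,0,0,-1],[0,0,0,0,0,0,-1],[0,0,0,0,0,0,-1]]]' 50 |sed -n 2,4p
```

```text
tcp_pos: [0.5185, -0.0052, 0.0311]
eef_rot: [-179.9, -0.0, -1.9]
contact_force: [0.1, -0.3, -3.2]
tcp_pos: [0.5185, -0.0051, 0.0297]
eef_rot: [-179.9, -0.0, -1.9]
contact_force: [-3.6, 1.2, 5.3]
```

Touching down with a light 5 N. Release, lift clear and check.

```bash
python3 -m pendant '[[[0,0,0,0,0,0,1],[0,0,0,0,0,0,1],[0,0,0,0,0,0,1],[0,0,0,0,0,0,1],[0,0,0,0,0,0,1],[0,0,-1,0,0,0,1],[0,0,-1,0,0,0,1],[0,0,-1,0,0,0,1]]]'
python3 -m pendant '[[[0,0,-1,0,0,0,1],[0,0,-1,0,0,0,1],[0,0,-1,0,0,0,1],[0,0,-1,0,0,0,1],[0,0,-1,0,0,0,1],[0,0,0,0,0,0,1],[0,0,0,0,0,0,1],[0,0,0,0,0,0,1]]]'
python3 - <<'E'
from h import *
c=wcap("pics/w6.png");W=cloud(c)
m=(W[...,2]>.05)&(W[...,2]<.062)&(c["frame"].min(2)>110)&(abs(W[...,0]-.58)<.08)&(abs(W[...,1])<.06);q=W[m]
print(cv2.minAreaRect((q[:,:2]*1000).astype(np.float32)),np.median(q[:,2]))
from plant import vision
a=dict(np.load("side0.npz"))["frame"].astype(int);b=vision.capture("side")["frame"].astype(int);d=abs(a-b).max(2)
for n,x in dict(bottle=(335,160,357,200),block=(362,195,396,238),weight=(372,255,393,280),driver=(320,382,396,408),dish=(238,132,270,157),sample=(246,160,290,202)).items(): print(n,(d[x[1]:x[3],x[0]:x[2]]>40).mean().round(3))
E
```

```text
time_s: 31.9
tcp_pos: [0.5183, -0.0053, 0.0896]
eef_rot: [-180.0, 0.0, -1.9]
contact_force: [-0.1, 0.5, 0.3]
gripper_width: 0.0867
gripper_force: 0.0
time_s: 32.7
tcp_pos: [0.5179, -0.0054, 0.1883]
eef_rot: [-180.0, 0.1, -1.9]
contact_force: [1.0, 0.3, -0.6]
gripper_width: 0.0877
gripper_force: 0.0
[21.09, 8.66, -23.81, -0.07, -57.57, 67.03] [0.5179, -0.0054, 0.1883] [-179.96, 0.07, -1.92]
((583.4722290039062, -8.182842254638672), (46.03965759277344, 59.8992805480957), 88.07144165039062) 0.055813168930402196
bottle 0.0
block 0.0
weight 0.0
driver 0.0
dish 0.0
sample 0.176
```

```bash
python3 -c "
from plant import r;print(r.close_job())"
```

```text
the job is handed in; nothing more can be done
None
```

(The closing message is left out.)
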